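# Find the high spot of a test ring with a plunger indicator

## Task

The wear-test ring on the run-out stand sits off-centre on its spindle. Push the plunger indicator in by its knob, lightly and without pinching it, until its arm stands on the stop; then crank the ring round under the plunger, find its high spot and leave it stopped there, high spot under the plunger, the arm still on its stop. Leave the other things on the bench where they are.

Things in the scene. Friction and masses are not known exactly. Their poses are not given: they have to be found in the camera images.
- spindle_axis (a point): Point on the vertical axis of the fixed run-out stand's spindle (grey base plate 175 x 185 mm), 92 mm above the bench, level with the top of the crank's flat bar. The crank grip circles this axis at 30 mm. Axes: x along the stand, away from the robot, y to the left, z up; the plunger meets the ring on the axis's -y side.
- crank_grip (a point): Centre of the black crank grip, 18 mm thick and 34 mm tall, upright, 30 mm from the spindle axis; its foot is 95 mm, this point 112 mm and its top 129 mm above the bench. It is a sleeve that spins freely on its pin, so the hand need not turn while cranking. The spindle turns easily, either way, without end.
- faceplate: The turning spindle: a dark 92 mm plate, on it the steel ring (110 mm across, 17 mm thick, rim 52 to 70 mm above the bench), a washer, nut and the crank bar; its x points to the crank grip. The ring sits 5 mm off-centre at an unknown turn relative to the crank, so this pose does not show its high spot.
- indicator_arm: Flat aluminium arm that swings about a vertical pivot 60 mm in x and -78 mm in y from the spindle axis; origin on the pivot, 55 mm up; it reaches towards its own -x. Same yaw as the stand = in, on its stop pin; at the start turned 0.3 to 0.55 rad (counter-clockwise seen from above) away from the ring. Friction keeps it where it is left; moving its knob takes 5 to 9 N.
- push_knob (a point): Centre of the black upright finger knob at the arm's free end (near the robot), 16 mm thick, its foot 67 mm, this point 84 mm and its top 98 mm above the bench, 150 mm from the arm's pivot. On the stop it stands 90 mm towards the robot (-x) and 78 mm to the right (-y) of the spindle axis, in the stand's axes.
- dial (a point): Face centre of the 57 mm dial on the arm, 70 mm above the bench. Its sprung ball-tipped plunger, arm on its stop, presses the rim with about 2 N at the low spot to 7 N at the high spot, evenly as a cosine between. It rubs (friction about 0.6), so the crank drags most, 5 to 8 N, at the high spot. Needle from the plunger's direction, clockwise: 55 degrees at the low spot, 325 at the high.
- caliper: Digital caliper lying on the bench, 247 mm long; leave alone.
- tape: Roll of tape lying on the bench, 67 mm; leave alone.
- probe_0: Black-handled probe with a yellow lead on its flat wallet; leave alone.
- probe_1: Black-handled probe with a yellow lead on its flat wallet; leave alone.
- disc_1: Small steel test disc, 33 mm; leave alone.
- disc_2: Small steel test disc, 33 mm; leave alone.

How it is judged:
On the way:
1. the indicator arm is on its stop with the plunger bearing on the ring (y of push_knob in the frame of spindle_axis above -0.0795 m and contact force between indicator_arm and faceplate above 1 N), for 0.2 s.
At the end, for the whole second after the job is handed in: the indicator arm is on its stop (knob within 1.5 mm of home) and the ring stands still with its high spot under the plunger, within about 25 degrees (the plunger presses it with more than 6.46 N, of 6.7 N at the very top) (y of push_knob in the frame of spindle_axis above -0.0795 m and contact force between indicator_arm and faceplate above 6.46 N and angular speed of faceplate below 0.05 rad/s); the robot touches nothing.
It fails at once if a bystander on the bench is moved by more than 25 mm (distance of any of caliper, tape, disc_1, disc_2, probe_0, probe_1 from where it was at the start of the episode above 0.025 m).
It fails at once if the indicator arm is shoved or squeezed with more than 35 N (contact force between the fingers and indicator_arm above 35 N).
It also fails if it takes over 70 s, if anything falls off the work surface, if the arm or the gripper's body presses on something with over 40 N, if the wrist force passes 120 N, or if a joint passes its speed limit or range.

## Robot

A 7-joint arm with a two-finger parallel gripper is mounted at the origin on a cart in front of the work surface, level with it; the furniture and walls round the work are solid. World frame = base frame: x ahead of the robot, y to its left, z up, the work surface at z = 0. Lengths are in m, angles in rad, forces in N, time in s.
With the tool pointing down it reaches from about 0.4 to 0.9 m from the base axis. Payload 5.5 kg.
Tool frame: the origin (TCP) lies on the mounting face of the last link; the fingertips stand 173 mm ahead of it and the grasp point (between the pads) lies 155 mm ahead of it; z points along the fingers, y is the line along which they close (so a half turn about z gives the same grasp; the last joint's range is limited). The gripper opens to 85 mm and grips with 20 to 120 N. Pads are 22 mm wide; open, the fingers measure 114 mm over their backs; the gripper's body (76 mm by 85 mm) begins 54 mm behind the grasp point. The pads swing forward as they close: fully open they stand 13 mm farther back than shut.
Start: joints at [-1.057, 0.501, -0.427, 1.55, 0.221, 1.138, -0.21], TCP at [0.161, 0.63, 0.405] pointing down, gripper open.
Joint ranges: [-2.88, 2.88], [-0.31, 2.03], [-1.54, 1.56], [0.2, 2.42], [-1.41, 4.55], [0.19, 2.02], [-2.57, 2.57]. Speed limits (rad/s): [2.57, 2.57, 3.14, 3.14, 3.14, 3.14, 3.14].

## Interface

Orientations are given as a rotation vector (axis times angle).
In Python, from rig import arm, vision, workorder gives the robot as it stands. The module is installed in compiled form; this text tells all that it offers.
- The arm moves only by the tool move_arm, never from a script. Its argument "moves" is a list of rows, each a list of 7 numbers: the finger opening in mm, from 0 to 85.4, then the shift along the tool's x, y, z in mm, then the turn, a rotation vector about the tool's x, y, z in degrees. A call has 1 to 20 rows; each row shifts and turns the commanded pose from where the row before left it, along the tool's axes as they then stand; what a row does not reach is not made up. A row lasts 1/12 s, in which the tool goes at most 41.7 mm and 7.16 degrees, less where a joint would pass 70% of its speed; a pose out of reach is approached as far as the arm can. A call with a gripper value outside its range is refused whole. The fingers move at their own pace and stop on an object; the grip force is fixed at half the most. Time passes only in rows, so rows that do not move let the fingers close. It gives the time, the measured TCP pose, the force, the opening and the grip force at its end, in the units of the state.
- arm.get_obs(): the state, without advancing time (a new reading comes with each control period).
- vision.get_image(name): name is "side" or "top" or "wrist"; returns a dict with "frame" (480x640x3 uint8, blue, green, red), "depth" (480x640 float32, m along the optical axis (not along the pixel's ray), 0 where there is no reading), "camera_matrix" (3x3 intrinsics, pixels), "k1" (the pictures are not rectified: a ray, as slopes to the right and down, at radius r is drawn at 1 + k1 r^2 times it, then the intrinsics apply), "position" and "attitude" of the camera in the world. Camera axes: x right, y up, looking along -z (the intrinsics and any distortion apply to the point x, -y, -z); pixel columns grow to the right and rows downward; lengths in m; the calibration is good to about 2 mm. A picture is of the moment at which its call begins.
- workorder.close_job(): hands the job in; it is judged then, once.
The state is a dict: "time": time; "joints": joint angles; "joint_velocities": joint speeds; "effort": joint torques, N m; "eef_pos": TCP position; "tool_rot": TCP orientation; "force": force on the tool from outside, world axes, zero at the start; "moment": the same for the moment, N m; "opening": finger opening in m; "gripper_force": force on a finger pad.
Only numpy, scipy, OpenCV 4.12 (cv2) and the standard library are available. Lean on these libraries where they do the work, as an engineer would, in place of code of your own. Each camera call takes 0.05 s, during which the arm holds its last target. There are 200 camera calls.

## Working session

There is one attempt and no reset: what is moved stays moved. The work goes in short steps, Python scripts to look and compute and a tool call to move; the robot and the scene stay as the last step left them, time stands still between calls to the robot, and variables do not carry over. Pictures are saved under pics/ and viewed, at most 10 in all, crops included, and the job is handed in when it is done.

Besides the shell and the picture viewer there is one more tool, called after "Call:" as name(argument=value, ...) on one line, values as JSON. move_arm: Moves the arm, as the interface text tells. Its arguments: {"type":"object","properties":{"moves":{"type":"array","items":{"type":"array","items":{"type":"number"}}}},"required":["moves"]}

```bash
mkdir -p pics
cat > h.py <<'E'
import numpy as np, cv2
from rig import arm, vision, workorder
from scipy.spatial.transform import Rotation as R
def rot(a):
    a=np.array(a,float)
    return a if a.shape==(3,3) else (R.from_rotvec(a).as_matrix() if a.size==3 else R.from_quat(a).as_matrix())
def pix2w(im,u,v,z=None,d=None):
    K=im["camera_matrix"];p=np.array([(u-K[0,2])/K[0,0],(v-K[1,2])/K[1,1]]);q=p.copy()
    for _ in range(20): q=p/(1+im["k1"]*(q@q))
    ray=rot(im["attitude"])@np.array([q[0],-q[1],-1.]);o=np.array(im["position"])
    if z is not None: return o+ray*(z-o[2])/ray[2]
    return o+ray*(im["depth"][int(v),int(u)] if d is None else d)
def w2pix(im,P):
    c=rot(im["attitude"]).T@(np.array(P)-np.array(im["position"]))
    q=np.array([c[0],-c[1]])/-c[2]; q=q*(1+im["k1"]*(q@q));K=im["camera_matrix"]
    return np.array([K[0,0]*q[0]+K[0,2],K[1,1]*q[1]+K[1,2]])
E
python3 - <<'E'
from h import *
for n in("top","side"):
    im=vision.get_image(n);cv2.imwrite(f"pics/{n}0.png",im["frame"]);np.save(f"{n}0.npy",im,allow_pickle=True)
    print(n,im["position"],im["attitude"],im["camera_matrix"],im["k1"])
print(arm.get_obs())
E
```

```text
top [ 0.43424812 -0.13183458  1.14432677] [ 0.06053491 -0.05304238 -1.58702032] [[489.29139115   0.         320.83796084]
 [  0.         489.29139115 236.68419222]
 [  0.           0.           1.        ]] -0.012548511751446025
side [ 0.20598029 -0.97335406  0.46732723] [ 1.19216467 -0.21128145 -0.32469977] [[451.39168278   0.         320.47198749]
 [  0.         451.39168278 239.86866056]
 [  0.           0.           1.        ]] 0.032926086133051743
{'time': 0.1, 'joints': array([-1.05679538,  0.50176885, -0.42678987,  1.5513705 ,  0.22077639,
        1.13829997, -0.21030863]), 'joint_velocities': array([ 0.00098079,  0.00045704, -0.00044372, -0.00261888,  0.000483  ,
       -0.00046486, -0.00083393]), 'effort': array([-1.09179292e-02, -5.70811665e+01, -5.83823338e+00, -2.81748283e+01,
        1.06115147e-02,  5.57747946e-03, -9.70829774e-06]), 'eef_pos': array([0.16128778, 0.62933038, 0.40374155]), 'tool_rot': array([-3.92857846e-01, -3.11662952e+00,  2.78730334e-03]), 'force': array([0.55676497, 0.12798178, 0.07256568]), 'moment': array([-0.00446307,  0.0153326 , -0.00607109]), 'gripper_force': 0.0, 'opening': 0.08567329456573089}
```

View pics/top0.png

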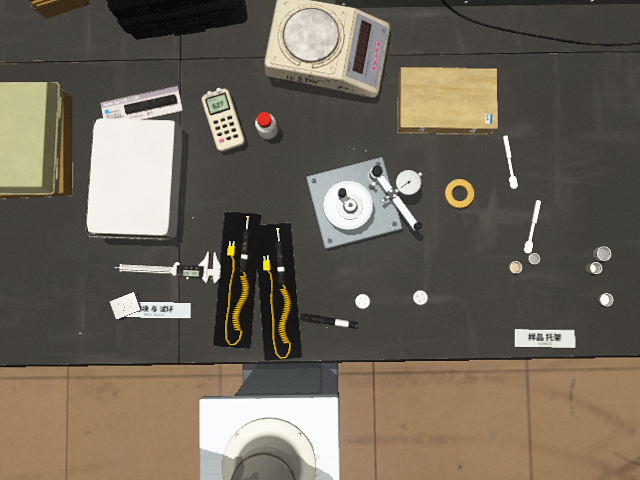

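View pics/side0.png

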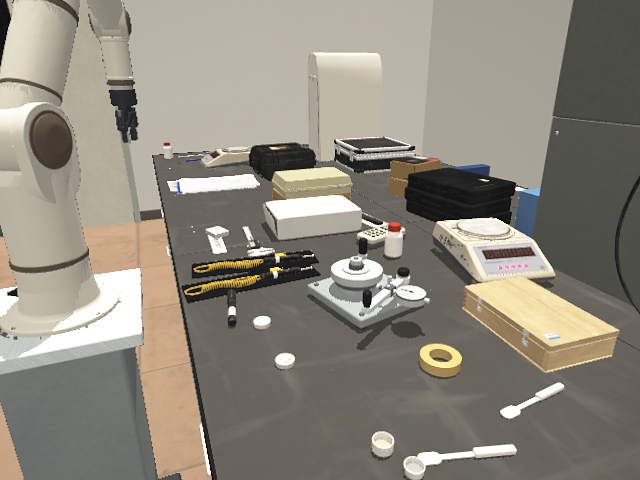

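Run:
```python
from h import *
im=np.load("top0.npy",allow_pickle=True).item()
c=im["frame"][145:260,295:435];cv2.imwrite("pics/c1.png",cv2.resize(c,None,fx=5,fy=5,interpolation=cv2.INTER_CUBIC))
```

```text
(no output)
```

View pics/c1.png

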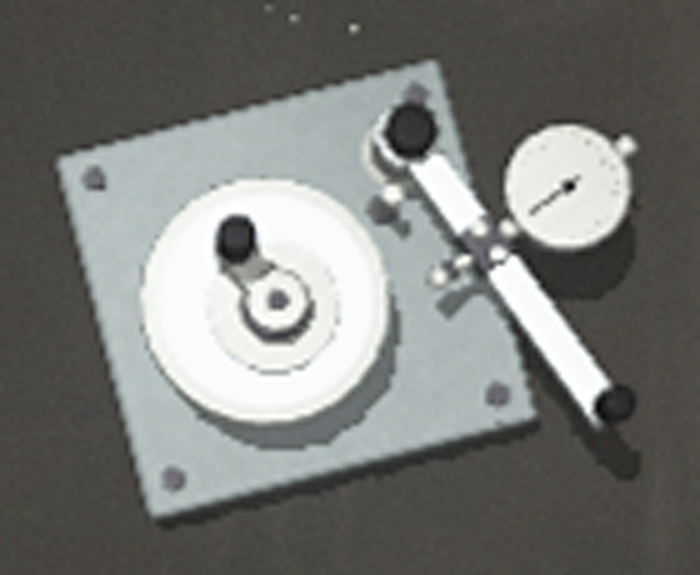

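Run:
```python
from h import *
im=np.load("top0.npy",allow_pickle=True).item()
def f(u,v,z): return pix2w(im,u/5+295-.4,v/5+145-.4,z)
C=[f(*p,.012) for p in((60,158),(437,62),(537,418),(150,518))]
for a,b in((0,1),(1,2),(2,3),(3,0)):
    d=C[b]-C[a];print(np.linalg.norm(d[:2]),np.degrees(np.arctan2(d[1],d[0])))
print("centre",np.mean(C,0))
for n,p in dict(hub=(277,300,.1),grip=(236,230,.129),knob=(615,400,.098),ring=(265,301,.07),dial=(570,186,.07)).items(): print(n,f(*p).round(4))
w=vision.get_image("wrist");r=arm.get_obs()
Rt=rot(r["tool_rot"]);print(Rt.round(3))
print("cam in tool",Rt.T@(w["position"]-r["eef_pos"]),(Rt.T@rot(w["attitude"])).round(3),w["camera_matrix"][0,0],w["k1"])
```

```text
0.18267561530239007 -76.5528967181196
0.17371209013360198 -165.99193991889211
0.18563949335627594 103.52039083070146
0.17394580315984676 13.031075901164467
centre [ 0.59543418 -0.20532518  0.012     ]
hub [ 0.5778 -0.1913  0.1   ]
grip [ 0.6037 -0.1731  0.129 ]
knob [ 0.5323 -0.3356  0.098 ]
ring [ 0.5816 -0.1877  0.07  ]
dial [ 0.6306 -0.3241  0.07  ]
[[-0.969  0.248 -0.   ]
 [ 0.248  0.969 -0.001]
 [ 0.    -0.001 -1.   ]]
cam in tool [ 0.08052149 -0.00052507  0.03206285] [[ 0.     0.951  0.311]
 [ 1.    -0.    -0.001]
 [-0.001  0.311 -0.951]] 403.92845389899327 -0.07970181698365622
```

```bash
cat >> h.py <<'E'
def pose(x,y,z,yaw):  # yaw = world angle of tool x, deg, tool down
    c,s=np.cos(np.radians(yaw)),np.sin(np.radians(yaw))
    return np.array([x,y,z]),np.array([[c,s,0],[s,-c,0],[0,0,-1.]])
def plan(goal,n,op,start=None,dec=0):
    if start is None: o=arm.get_obs();start=(np.array(o["eef_pos"]),rot(o["tool_rot"]))
    p,M=start;p1,M1=goal;rows=[]
    for k in range(n):
        d=M.T@(p1-p)/(n-k)*1000; w=np.degrees(R.from_matrix(M.T@M1).as_rotvec())/(n-k)
        d=d.round(dec);w=w.round(1);rows.append([op,*d.tolist(),*w.tolist()])
        p=p+M@d/1000;M=M@R.from_rotvec(np.radians(w)).as_matrix()
    print(str(rows).replace(".0,",",").replace("-0,","0,"));return p,M
E
python3 - <<'E'
from h import *
a=plan(pose(.45,.25,.40,93),18,85); a=plan(pose(.52,-.26,.40,24),18,85,a)
E
```

```text
[[85, -21, -16, 0, 0, 0, 4.0], [85, -22, -15, 0, 0, 0, 4.0], [85, -23, -13, 0, 0, 0, 4.0], [85, -24, -12, 0, 0, 0, 4.0], [85, -24, -10, 0, 0, 0, 4.0], [85, -25, -8, 0, 0, 0, 4.0], [85, -26, -7, 0, 0, 0, 4.1], [85, -26, -5, 0, 0, 0, 4.0], [85, -26, -3, 0, 0, 0, 4.1], [85, -26, -1, 0, 0, 0, 4.0], [85, -27, 1, 1, 0, 0, 4.1], [85, -26, 3, 0, 0, 0, 4.0], [85, -26, 4, 1, 0, 0, 4.1], [85, -26, 6, 0, 0, 0, 4.0], [85, -25, 8, 1, 0, 0, 4.1], [85, -25, 10, 0, 0, 0, 4.0], [85, -24, 12, 1, 0, 0, 4.1], [85, -23, 14, 0, 0, 0.1, 4.0]]
[[85, -28, 2, 0, 0, 0, 3.8], [85, -28, 4, 0, 0, 0, 3.8], [85, -28, 6, 0, 0, 0, 3.8], [85, -27, 8, 0, 0, 0, 3.8], [85, -27, 10, 0, 0, 0, 3.8], [85, -26, 12, 0, 0, 0, 3.8], [85, -25, 13, 0, 0, 0, 3.9], [85, -24, 15, 0, 0, 0, 3.8], [85, -23, 17, 0, 0, 0, 3.9], [85, -22, 18, 0, 0, 0, 3.8], [85, -21, 20, 0, 0, 0, 3.9], [85, -20, 21, 0, 0, 0, 3.8], [85, -18, 22, 0, 0, 0, 3.9], [85, -17, 23, 0, 0, 0, 3.8], [85, -15, 24, 0, 0, 0, 3.9], [85, -14, 26, 0, 0, 0, 3.8], [85, -12, 26, 0, 0, 0, 3.9], [85, -10, 27, 0, 0, 0, 3.8]]
```

Call:
move_arm(moves=[[85,-21,-16,0,0,0,4],[85,-22,-15,0,0,0,4],[85,-23,-13,0,0,0,4],[85,-24,-12,0,0,0,4],[85,-24,-10,0,0,0,4],[85,-25,-8,0,0,0,4],[85,-26,-7,0,0,0,4],[85,-26,-5,0,0,0,4],[85,-26,-3,0,0,0,4],[85,-26,-1,0,0,0,4],[85,-27,1,1,0,0,4],[85,-26,3,0,0,0,4],[85,-26,4,1,0,0,4],[85,-26,6,0,0,0,4],[85,-25,8,1,0,0,4],[85,-25,10,0,0,0,4],[85,-24,12,1,0,0,4],[85,-23,14,0,0,0,4]])

```text
time: 1.65
eef_pos: [0.452, 0.2497, 0.4004]
tool_rot: [-2.154, -2.287, 0.001]
force: [0.5, -0.3, -0.6]
opening: 0.085
gripper_force: 0.0
```

Call:
move_arm(moves=[[85,-28,2,0,0,0,4],[85,-28,4,0,0,0,4],[85,-28,6,0,0,0,4],[85,-27,8,0,0,0,4],[85,-27,10,0,0,0,4],[85,-26,12,0,0,0,4],[85,-25,13,0,0,0,4],[85,-24,15,0,0,0,4],[85,-23,17,0,0,0,4],[85,-22,18,0,0,0,4],[85,-21,20,0,0,0,4],[85,-20,21,0,0,0,4],[85,-18,22,0,0,0,4],[85,-17,23,0,0,0,4],[85,-15,24,0,0,0,3],[85,-14,26,0,0,0,3],[85,-12,26,0,0,0,3],[85,-10,27,0,0,0,3],[85,0,0,0,0,0,0]])

```text
time: 3.23
eef_pos: [0.5149, -0.2656, 0.4009]
tool_rot: [3.062, 0.681, -0.001]
force: [-0.3, -1.2, 1.2]
opening: 0.0851
gripper_force: 0.0
```

Run:
```python
from h import *
w=vision.get_image("wrist");cv2.imwrite("pics/w1.png",w["frame"]);np.save("w1.npy",w,allow_pickle=True)
o=arm.get_obs();print(o["time"],o["eef_pos"],o["joints"],rot(o["tool_rot"]).round(3)[:,0])
for P in((.578,-.191,.1),(.5323,-.3356,.098),(.6543,-.2528,.06)):print(w2pix(w,P))
```

```text
3.2833 [ 0.51511086 -0.26276493  0.40045111] [ 0.07847989  0.3653486   0.43702199  1.76510495 -0.17278358  1.04908148
 -0.55256126] [ 0.904  0.427 -0.002]
[256.75528686  88.6995394 ]
[420.66498373 241.18706816]
[388.85239678  27.62942711]
```

View pics/w1.png

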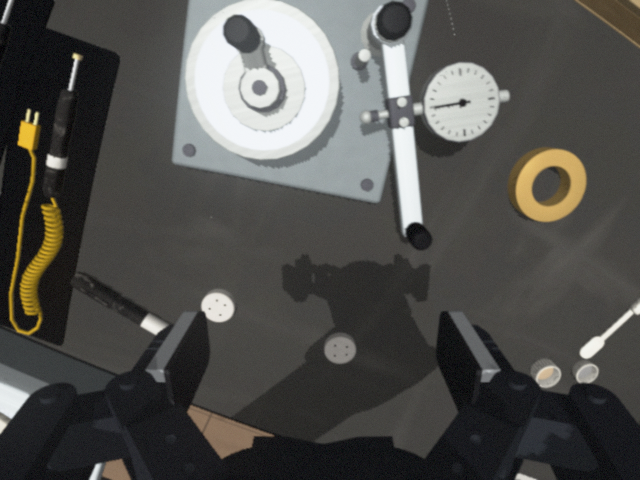

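```bash
cat >> h.py <<'E'
def cloud(im):
    v,u=np.mgrid[0:480,0:640];K=im["camera_matrix"]
    p=np.stack([(u-K[0,2])/K[0,0],(v-K[1,2])/K[1,1]],-1);q=p.copy()
    for _ in range(10): q=p/(1+im["k1"]*(q**2).sum(-1,keepdims=True))
    r=np.concatenate([q*[1,-1],-np.ones((480,640,1))],-1)@rot(im["attitude"]).T
    return np.array(im["position"])+r*im["depth"][...,None]
E
python3 - <<'E'
from h import *
w=np.load("w1.npy",allow_pickle=True).item();P=cloud(w)
for n,(u,v) in dict(hub=(260,88),nut=(260,76),washer=(240,100),ring=(210,110),grip=(240,30),knob=(419,235),piv=(392,18),bar=(256,58),arm=(407,180),plate=(200,160)).items(): print(n,P[v,u].round(4))
hub=P[88,260]
m=(abs(P[...,2]-P[110,210,2])<.006)&(np.hypot(P[...,0]-.578,P[...,1]+.191)<.068)&(w["depth"]>0)
pts=P[m][:,:2];h=cv2.convexHull(pts.astype(np.float32))[:,0]
print("ring",m.sum(),[ (np.array(c)).round(4) for c in [cv2.minEnclosingCircle(h)]] if 0 else cv2.minEnclosingCircle(h))
A=np.c_[2*h,np.ones(len(h))];s=np.linalg.lstsq(A,(h**2).sum(1),rcond=None)[0];print(s[:2],np.sqrt(s[2]+s[:2]@s[:2]))
# z histogram
mm=(np.hypot(P[...,0]-.578,P[...,1]+.191)<.05);print(np.histogram(P[mm][:,2],bins=np.arange(.05,.14,.004)))
for lo,hi in((.115,.14),(.09,.11)):
    t=P[mm&(P[...,2]>lo)&(P[...,2]<hi)];print(lo,t[:,:2].mean(0),t[:,:2].min(0),t[:,:2].max(0))
E
```

```text
hub [ 0.5791 -0.1919  0.0946]
nut [ 0.5859 -0.1887  0.0922]
washer [ 0.5652 -0.1789  0.0723]
ring [ 0.5495 -0.1611  0.0686]
grip [ 0.6038 -0.1747  0.1276]
knob [ 0.5355 -0.3329  0.0962]
piv [ 0.6556 -0.2505  0.0819]
bar [ 0.5949 -0.1825  0.0947]
arm [ 0.5643 -0.3143  0.0657]
plate [ 0.5023 -0.1578  0.0261]
ring 16082 ((0.5829067826271057, -0.18779225647449493), 0.0551762692630291)
[ 0.58273293 -0.18793213] 0.054707042854276376
(array([   0,    0,    0,    1, 9295, 3299,  288,   82,  361,   56, 1532,
        214,   30,   31,   34,   39,   34,   41,  160,  703,    0,    0]), array([0.05 , 0.054, 0.058, 0.062, 0.066, 0.07 , 0.074, 0.078, 0.082,
       0.086, 0.09 , 0.094, 0.098, 0.102, 0.106, 0.11 , 0.114, 0.118,
       0.122, 0.126, 0.13 , 0.134, 0.138]))
0.115 [ 0.60294178 -0.17492841] [ 0.59431289 -0.18269879] [ 0.61177104 -0.16520239]
0.09 [ 0.58490618 -0.18824167] [ 0.56665756 -0.20387067] [ 0.61263651 -0.16856983]
```

Call:
move_arm(moves=[[50,-3,18,0,0,0,0],[50,-3,18,0,0,0,0],[50,-3,18,0,0,0,0],[50,-3,18,10,0,0,0],[50,0,0,25,0,0,0],[50,0,0,25,0,0,0],[50,0,0,25,0,0,0],[50,0,0,25,0,0,0],[50,0,0,20,0,0,0],[50,0,0,10,0,0,0],[50,0,0,0,0,0,0],[50,0,0,0,0,0,0]])

```text
time: 4.28
eef_pos: [0.5365, -0.3288, 0.2607]
tool_rot: [-3.062, -0.698, 0.001]
force: [-0.1, -0.3, 1.4]
opening: 0.0498
gripper_force: 0.0
```

Run:
```python
from h import *
w=vision.get_image("wrist");s=vision.get_image("side")
cv2.imwrite("pics/w2.png",np.hstack([cv2.resize(w["frame"],(400,300)),cv2.resize(s["frame"][200:350,280:480],(400,300))]))
o=arm.get_obs();print(o["time"],o["eef_pos"],o["opening"],o["force"])
print(cloud(w)[235,320])
```

```text
4.3833 [ 0.53699463 -0.32959462  0.26223923] 0.049952915011333324 [ 0.93600272 -0.33340996 -0.40504227]
[ 0.55968635 -0.3159316   0.06637458]
```

View pics/w2.png

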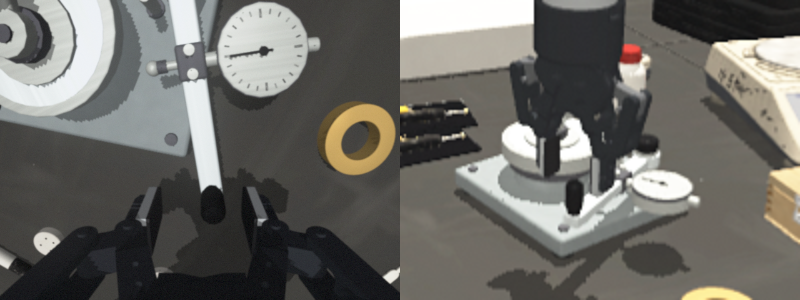

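Call:
move_arm(moves=[[50,-2,0,8,0,0,0],[50,-2,0,8,0,0,0],[50,0,-6,0,0,0,0],[50,0,-4,0,0,0,0],[50,0,-3,0,0,0,0],[50,0,-3,0,0,0,0],[50,0,-3,0,0,0,0],[50,0,-3,0,0,0,0],[50,0,-4,0,0,0,0],[50,0,-4,0,0,0,0],[50,0,-4,0,0,0,0],[50,0,-4,0,0,0,0]])

```text
time: 5.38
eef_pos: [0.5154, -0.2992, 0.2454]
tool_rot: [3.06, 0.692, 0.0]
force: [-0.8, -6.9, -0.5]
opening: 0.0501
gripper_force: 2.9
```

Call:
move_arm(moves=[[50,0,-4,0,0,0,0],[50,0,-4,0,0,0,0],[50,0,-4,0,0,0,0],[50,0,-4,0,0,0,0],[50,0,-3,0,0,0,0],[50,0,-2,0,0,0,0],[50,0,-1,0,0,0,0],[50,0,-1,0,0,0,0],[50,0,0,0,0,0,0]])

```text
time: 6.13
eef_pos: [0.506, -0.2777, 0.2455]
tool_rot: [3.061, 0.694, 0.001]
force: [-0.3, -5.3, -0.9]
opening: 0.0504
gripper_force: 2.2
```

Run:
```python
from h import *
w=vision.get_image("wrist");t=vision.get_image("top")
cv2.imwrite("pics/w3.png",np.hstack([cv2.resize(w["frame"],(400,300)),cv2.resize(t["frame"][165:240,320:420],(400,300),interpolation=2)]))
o=arm.get_obs();print(o["time"],o["eef_pos"],o["opening"],o["force"],o["gripper_force"])
```

```text
6.2333 [ 0.50604045 -0.2776982   0.24545234] 0.050165777530926804 [-0.52652923 -4.44330731  0.18673237] 2.2171690221648532
```

View pics/w3.png

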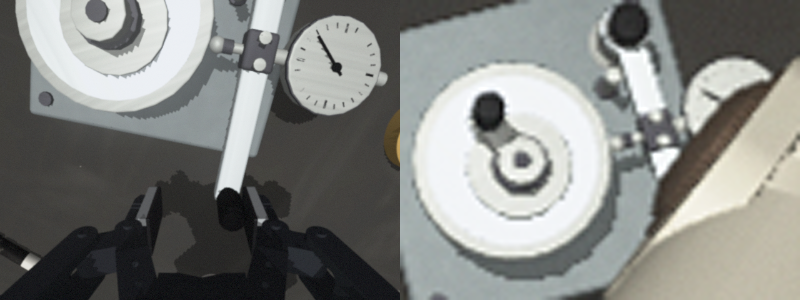

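Call:
move_arm(moves=[[50,0,-1,0,0,0,0],[50,0,-1,0,0,0,0],[50,0,-1,0,0,0,0],[50,0,-1,0,0,0,0],[50,0,0,0,0,0,0]])

```text
time: 6.65
eef_pos: [0.5047, -0.2739, 0.2455]
tool_rot: [3.06, 0.694, 0.002]
force: [0.6, -5.4, -1.1]
opening: 0.0498
gripper_force: 2.5
```

Call:
move_arm(moves=[[50,0,-1,0,0,0,0],[50,0,0,0,0,0,0]])

```text
time: 6.82
eef_pos: [0.5044, -0.2731, 0.2455]
tool_rot: [3.06, 0.694, 0.003]
force: [1.2, -5.0, -2.2]
opening: 0.0498
gripper_force: 2.7
```

Call:
move_arm(moves=[[50,0,-1,0,0,0,0],[50,0,0,0,0,0,0]])

```text
time: 6.98
eef_pos: [0.5041, -0.2724, 0.2455]
tool_rot: [3.059, 0.694, 0.003]
force: [1.4, -7.1, -2.4]
opening: 0.0504
gripper_force: 3.3
```

Call:
move_arm(moves=[[50,0,-1,0,0,0,0],[50,0,0,0,0,0,0]])

```text
time: 7.15
eef_pos: [0.5039, -0.2721, 0.2455]
tool_rot: [3.058, 0.693, 0.004]
force: [4.1, -7.8, -5.7]
opening: 0.05
gripper_force: 4.5
```

Call:
move_arm(moves=[[50,0,-1,0,0,0,0],[50,0,0,0,0,0,0]])

```text
time: 7.32
eef_pos: [0.5037, -0.2718, 0.2456]
tool_rot: [3.056, 0.692, 0.006]
force: [4.8, -9.5, -6.9]
opening: 0.0498
gripper_force: 5.7
```

Call:
move_arm(moves=[[50,0,-1,0,0,0,0],[50,0,-1,0,0,0,0],[50,0,0,0,0,0,0],[50,0,0,0,0,0,0]])

```text
time: 7.65
eef_pos: [0.5034, -0.2713, 0.2459]
tool_rot: [3.054, 0.691, 0.008]
force: [7.3, -14.3, -10.7]
opening: 0.0497
gripper_force: 7.8
```

Run:
```python
from h import *
w=vision.get_image("wrist")
cv2.imwrite("pics/w4.png",w["frame"]);np.save("w4.npy",w,allow_pickle=True)
```

```text
(no output)
```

View pics/w4.png

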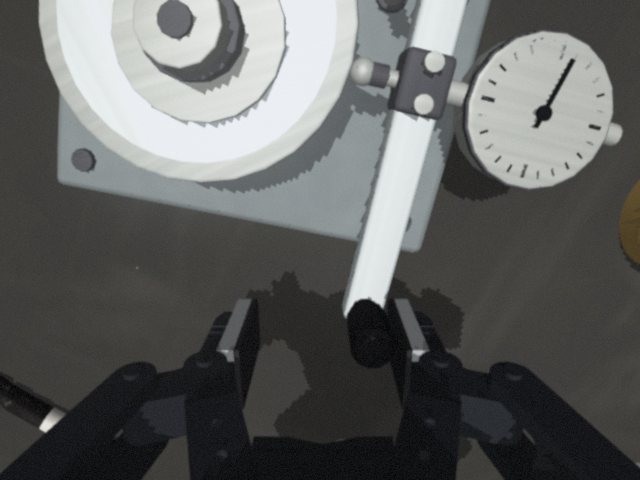

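Call:
move_arm(moves=[[50,0,3,0,0,0,0],[50,0,5,0,0,0,0],[50,0,6,0,0,0,0],[50,0,6,0,0,0,0],[60,0,0,15,0,0,0],[60,0,0,-30,0,0,0],[60,0,0,-30,0,0,0],[60,0,0,-30,0,0,0],[60,0,0,0,0,0,0],[60,0,0,0,0,0,0]])

```text
time: 8.53
eef_pos: [0.5115, -0.2855, 0.3217]
tool_rot: [3.061, 0.697, 0.006]
force: [-0.1, 0.3, -0.6]
opening: 0.0601
gripper_force: 0.0
```

Run:
```python
from h import *
w=vision.get_image("wrist");P=cloud(w);np.save("w5.npy",w,allow_pickle=True)
S=np.array([.579,-.1919])
mk=(P[...,2]>.088)&(P[...,2]<.102)&(np.hypot(P[...,0]-.51,P[...,1]+.2887)<.03);t=P[mk]
print("knob",mk.sum(),t.mean(0),"stand:",R.from_euler('z',-13.5,degrees=True).apply(t.mean(0)-[*S,0]))
mg=(P[...,2]>.118)&(P[...,2]<.135)&(np.hypot(P[...,0]-.603,P[...,1]+.175)<.03);print("grip",mg.sum(),P[mg].mean(0) if mg.any() else 0)
# arm strip centreline
ma=(abs(P[...,2]-.0655)<.004)&(P[...,0]<.6)&(P[...,0]>.52)&(P[...,1]<-.25)&(P[...,1]>-.31);v=cv2.fitLine(P[ma][:,:2].astype(np.float32),2,0,.01,.01).ravel();print(ma.sum(),np.degrees(np.arctan2(v[1],v[0])))
print(arm.get_obs()["eef_pos"])
a=plan(pose(.6035,-.1748,.322,25.3),6,60);a=plan(pose(.6035,-.1748,.276,25.3),4,60,a)
```

```text
knob 737 [ 0.51202312 -0.28807411  0.09549753] stand: [-0.0875777  -0.07788137  0.09549753]
grip 0 0
5698 0.5740828
[ 0.5108617  -0.28497562  0.32021439]
[[60, 22, -10, 0, 0, 0, 0.1], [60, 22, -10, 0, 0, 0, 0.1], [60, 22, -10, 0, 0, 0, 0.0], [60, 22, -10, -1, 0, 0, 0.1], [60, 22, -10, 0, 0, 0, 0.0], [60, 21, -10, -1, 0, -0.1, 0.1]]
[[60, 0, 0, 12, 0, 0, -0.0], [60, 0, 0, 11, 0, 0, -0.0], [60, 0, 0, 12, 0, 0, -0.0], [60, 0, 0, 11, 0, 0, -0.0]]
```

Call:
move_arm(moves=[[60,22,-10,0,0,0,0],[60,22,-10,0,0,0,0],[60,22,-10,0,0,0,0],[60,22,-10,0,0,0,0],[60,22,-10,0,0,0,0],[60,21,-10,0,0,0,0],[60,0,0,0,0,0,0],[60,0,0,12,0,0,0],[60,0,0,11,0,0,0],[60,0,0,12,0,0,0],[60,0,0,11,0,0,0],[60,0,0,0,0,0,0]])

```text
time: 9.58
eef_pos: [0.6006, -0.175, 0.2698]
tool_rot: [-3.062, -0.693, 0.009]
force: [-1.1, 0.6, 0.1]
opening: 0.0602
gripper_force: 0.0
```

Run:
```python
from h import *
w=vision.get_image("wrist");cv2.imwrite("pics/w6.png",cv2.resize(w["frame"],(480,360)))
o=arm.get_obs();print(o["eef_pos"],o["force"],o["joints"])
```

```text
[ 0.60128613 -0.17499537  0.27126405] [-0.29704228 -0.0394297  -0.29689076] [-0.03263518  0.60282952  0.37166221  1.73429229 -0.27425834  0.86047282
 -0.66457694]
```

View pics/w6.png

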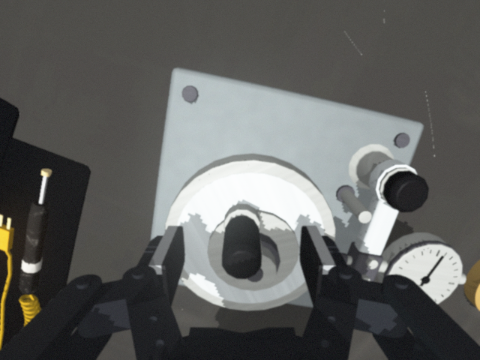

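Call:
move_arm(moves=[[40,2,0,-4,0,0,0],[10,0,0,0,0,0,0],[10,0,0,0,0,0,0],[10,0,0,0,0,0,0],[10,0,0,0,0,0,0],[10,0,0,0,0,0,0]])

```text
time: 10.13
eef_pos: [0.6051, -0.1735, 0.279]
tool_rot: [3.063, 0.697, 0.003]
force: [-1.6, 1.0, 6.0]
opening: 0.0157
gripper_force: 58.6
```

```bash
cat >> h.py <<'E'
S=np.array([.579,-.1919])
def crank(a0,a1,n,yaw,op=10,r=.030):
    M=pose(0,0,0,yaw)[1];th=np.radians(np.linspace(a0,a1,n+1))
    c=np.c_[np.cos(th),np.sin(th),0*th]*r*1000; loc=c@M; p=loc[0]; rows=[]
    for q in loc[1:]:
        d=(q-p).round(1);p=p+d;rows.append([op,*d[:2].tolist(),0,0,0,0])
    print(rows)
E
python3 - <<'E'
from h import *
o=arm.get_obs();print(o["eef_pos"],o["opening"],o["gripper_force"],o["force"]);d=o["eef_pos"][:2]-S;print(np.hypot(*d),np.degrees(np.arctan2(d[1],d[0])))
M=rot(o["tool_rot"]);yaw=np.degrees(np.arctan2(M[1,0],M[0,0]));print(yaw)
crank(35,-85,18,yaw)
E
```

```text
[ 0.60506622 -0.17345943  0.27895404] 0.015701835652508777 58.58600945910439 [-1.5850332   1.01849776  6.04984651]
0.03192964352066743 35.27753210569468
25.647695967843703
[[10, 0.4, 3.5, 0, 0, 0, 0], [10, -0.1, 3.5, 0, 0, 0, 0], [10, -0.4, 3.4, 0, 0, 0, 0], [10, -0.9, 3.4, 0, 0, 0, 0], [10, -1.2, 3.3, 0, 0, 0, 0], [10, -1.6, 3.1, 0, 0, 0, 0], [10, -1.9, 2.9, 0, 0, 0, 0], [10, -2.3, 2.6, 0, 0, 0, 0], [10, -2.6, 2.4, 0, 0, 0, 0], [10, -2.8, 2.0, 0, 0, 0, 0], [10, -3.0, 1.7, 0, 0, 0, 0], [10, -3.3, 1.4, 0, 0, 0, 0], [10, -3.3, 0.9, 0, 0, 0, 0], [10, -3.5, 0.6, 0, 0, 0, 0], [10, -3.4, 0.2, 0, 0, 0, 0], [10, -3.5, -0.3, 0, 0, 0, 0], [10, -3.4, -0.6, 0, 0, 0, 0], [10, -3.4, -1.1, 0, 0, 0, 0]]
```

Call:
move_arm(moves=[[10,0.4,3.5,0,0,0,0],[10,-0.1,3.5,0,0,0,0],[10,-0.4,3.4,0,0,0,0],[10,-0.9,3.4,0,0,0,0],[10,-1.2,3.3,0,0,0,0],[10,-1.6,3.1,0,0,0,0],[10,-1.9,2.9,0,0,0,0],[10,-2.3,2.6,0,0,0,0],[10,-2.6,2.4,0,0,0,0],[10,-2.8,2.0,0,0,0,0],[10,-3.0,1.7,0,0,0,0],[10,-3.3,1.4,0,0,0,0],[10,-3.3,0.9,0,0,0,0],[10,-3.5,0.6,0,0,0,0],[10,-3.4,0.2,0,0,0,0],[10,-3.5,-0.3,0,0,0,0],[10,-3.4,-0.6,0,0,0,0],[10,-3.4,-1.1,0,0,0,0],[10,0,0,0,0,0,0],[10,0,0,0,0,0,0]])

```text
time: 11.8
eef_pos: [0.5834, -0.221, 0.2789]
tool_rot: [3.062, 0.697, 0.004]
force: [0.8, -0.9, 5.6]
opening: 0.0161
gripper_force: 59.5
```

Run:
```python
from h import *
o=arm.get_obs();print(o["eef_pos"],o["opening"],o["force"]);d=o["eef_pos"][:2]-S;print(np.hypot(*d),np.degrees(np.arctan2(d[1],d[0])))
w=vision.get_image("wrist");cv2.imwrite("pics/w7.png",w["frame"]);np.save("w7.npy",w,allow_pickle=True)
```

```text
[ 0.58336659 -0.22095672  0.27894891] 0.016102142027617925 [ 0.84879606 -0.88679803  5.57763243]
0.029382988653775657 -81.45364871103517
```

View pics/w7.png

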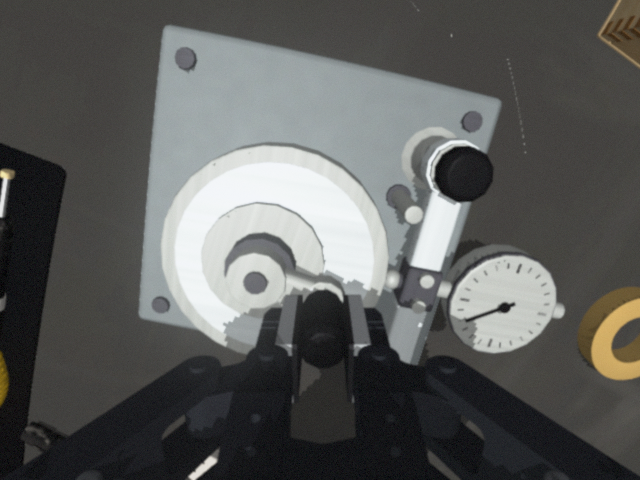

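```bash
cat >> h.py <<'E'
def needle(w,C=None,z=.07):
    g=cv2.cvtColor(w["frame"],cv2.COLOR_BGR2GRAY)
    if C is None: C=pix2w(w,504,308,z)
    th=np.radians(np.arange(0,360,1.)); rr=np.arange(.008,.0185,.0007)
    px=np.array([[w2pix(w,[C[0]+r*np.cos(t),C[1]+r*np.sin(t),z]) for r in rr] for t in th],np.float32)
    v=cv2.remap(g,px[...,0],px[...,1],1).mean(1); v=v.max()-v; v[v<v.max()*.5]=0
    k=np.angle((v*np.exp(1j*th)).sum()); 
    return np.degrees(k),(np.radians(103.5)-k)/np.pi*180%360,C
E
python3 - <<'E'
from h import *
w=np.load("w7.npy",allow_pickle=True).item();print(needle(w))
w4=np.load("w4.npy",allow_pickle=True).item();print(needle(w4,pix2w(w4,543,113,.07)))
M=25.6
crank(-81,-106,6,M);crank(-106,-58,8,M)
E
```

```text
(np.float64(134.55839844793118), np.float64(328.9416015520688), array([ 0.60815239, -0.30991107,  0.07      ]))
(np.float64(1.0128395130679118), np.float64(102.4871604869321), array([ 0.60812904, -0.30979384,  0.07      ]))
[[10, -2.1, -0.7, 0, 0, 0, 0], [10, -2.0, -0.8, 0, 0, 0, 0], [10, -1.9, -1.0, 0, 0, 0, 0], [10, -1.9, -1.2, 0, 0, 0, 0], [10, -1.8, -1.2, 0, 0, 0, 0], [10, -1.6, -1.4, 0, 0, 0, 0]]
[[10, 2.5, 2.0, 0, 0, 0, 0], [10, 2.6, 1.7, 0, 0, 0, 0], [10, 2.8, 1.4, 0, 0, 0, 0], [10, 2.9, 1.1, 0, 0, 0, 0], [10, 3.1, 0.8, 0, 0, 0, 0], [10, 3.1, 0.4, 0, 0, 0, 0], [10, 3.1, 0.2, 0, 0, 0, 0], [10, 3.2, -0.2, 0, 0, 0, 0]]
```

Needle is near its maximum (reads ≈ 327). I'll bracket it on both sides.

Call:
move_arm(moves=[[10,-2.1,-0.7,0,0,0,0],[10,-2.0,-0.8,0,0,0,0],[10,-1.9,-1.0,0,0,0,0],[10,-1.9,-1.2,0,0,0,0],[10,-1.8,-1.2,0,0,0,0],[10,-1.6,-1.4,0,0,0,0],[10,0,0,0,0,0,0],[10,0,0,0,0,0,0]])

```text
time: 12.52
eef_pos: [0.5707, -0.2196, 0.2789]
tool_rot: [3.062, 0.697, 0.005]
force: [3.4, 0.8, 6.5]
opening: 0.0155
gripper_force: 59.5
```

```bash
cat > m.py <<'E'
from h import *
o=arm.get_obs();d=o["eef_pos"][:2]-S;print(np.hypot(*d),np.degrees(np.arctan2(d[1],d[0])),o["force"])
w=vision.get_image("wrist");np.save("wl.npy",w,allow_pickle=True);print(needle(w,np.array([.60815,-.3098,.07]))[:2])
E
python3 m.py
```

```text
0.028902164193555045 -106.62962254671109 [3.42167222 0.82311555 6.47380909]
(np.float64(146.12505403999236), np.float64(317.37494596000766))
```

Call:
move_arm(moves=[[10,2.5,2.0,0,0,0,0],[10,2.6,1.7,0,0,0,0],[10,2.8,1.4,0,0,0,0],[10,2.9,1.1,0,0,0,0],[10,3.1,0.8,0,0,0,0],[10,3.1,0.4,0,0,0,0],[10,3.1,0.2,0,0,0,0],[10,3.2,-0.2,0,0,0,0],[10,0,0,0,0,0,0],[10,0,0,0,0,0,0]])

```text
time: 13.4
eef_pos: [0.5937, -0.2181, 0.2789]
tool_rot: [3.062, 0.694, 0.001]
force: [-0.5, -1.8, 7.7]
opening: 0.0159
gripper_force: 59.6
```

```bash
python3 m.py
```

```text
0.029977793770855982 -60.73057666668575 [-0.48610381 -1.79294718  7.70141799]
(np.float64(144.62792619244252), np.float64(318.8720738075575))
```

```bash
python3 -c "
from h import *
crank(-60,-83,6,25.6)"
```

```text
[[10, -2.0, 0.1, 0, 0, 0, 0], [10, -2.0, -0.1, 0, 0, 0, 0], [10, -2.0, -0.1, 0, 0, 0, 0], [10, -2.0, -0.4, 0, 0, 0, 0], [10, -1.9, -0.4, 0, 0, 0, 0], [10, -2.0, -0.6, 0, 0, 0, 0]]
```

Call:
move_arm(moves=[[10,-2,0.1,0,0,0,0],[10,-2,-0.1,0,0,0,0],[10,-2,-0.1,0,0,0,0],[10,-2,-0.4,0,0,0,0],[10,-1.9,-0.4,0,0,0,0],[10,-2,-0.6,0,0,0,0],[10,0,0,0,0,0,0],[10,0,0,0,0,0,0]])

```text
time: 14.12
eef_pos: [0.5835, -0.2208, 0.2789]
tool_rot: [3.061, 0.696, 0.005]
force: [4.0, -1.2, 5.8]
opening: 0.0161
gripper_force: 59.4
```

```bash
python3 m.py
```

```text
0.02926979302271329 -81.09555895329117 [ 4.03348055 -1.24311755  5.83823883]
(np.float64(135.08541678121628), np.float64(328.4145832187837))
```

Call:
move_arm(moves=[[25,0,0,0,0,0,0],[40,0,0,0,0,0,0],[50,0,0,0,0,0,0],[50,0,0,-5,0,0,0],[50,0,0,-15,0,0,0],[50,0,0,-25,0,0,0],[50,0,0,-30,0,0,0],[50,-15,0,-25,0,0,0],[50,-25,0,0,0,0,0],[50,-25,0,0,0,0,0],[50,0,0,0,0,0,0],[50,0,0,0,0,0,0],[50,0,0,0,0,0,0]])

```text
time: 15.25
eef_pos: [0.524, -0.2479, 0.3777]
tool_rot: [-3.063, -0.697, -0.0]
force: [0.2, 0.3, 0.2]
opening: 0.0499
gripper_force: 0.0
```

```bash
python3 m.py
python3 - <<'E'
from h import *
w=np.load("wl.npy",allow_pickle=True).item();cv2.imwrite("pics/w8.png",w["frame"]);P=cloud(w)
for n,z0,z1,c in(("knob",.088,.102,(.511,-.288)),("grip",.118,.135,(.583,-.222))):
    m=(P[...,2]>z0)&(P[...,2]<z1)&(np.hypot(P[...,0]-c[0],P[...,1]-c[1])<.025)
    if m.any(): q=P[m].mean(0);print(n,m.sum(),q,R.from_euler('z',-13.5,degrees=True).apply(q-[*S,0]),np.degrees(np.arctan2(q[1]-S[1],q[0]-S[0])))
E
```

```text
0.07845266225590275 -134.48663611789857 [0.15273179 0.32626042 0.22737211]
(np.float64(136.15272302611393), np.float64(327.34727697388604))
knob 457 [ 0.51176964 -0.28764073  0.09533269] [-0.08772301 -0.07740079  0.09533269] -125.0770190986314
grip 873 [ 0.58278455 -0.22129487  0.127207  ] [-0.00318211 -0.02946617  0.127207  ] -82.66360465260175
```

View pics/w8.png

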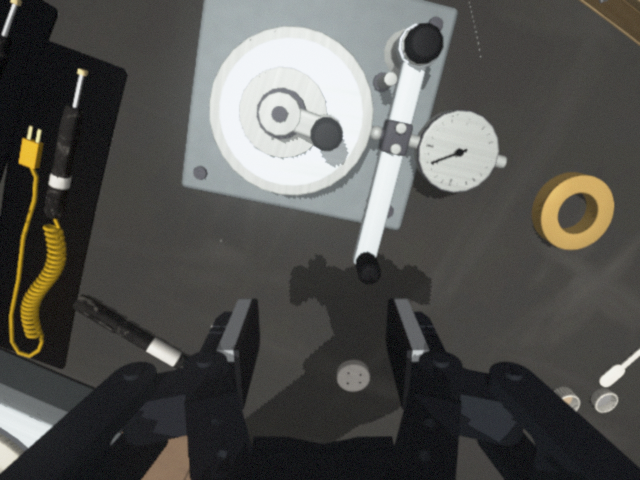

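The last picture shows the arm on its stop, knob at (367,268), and the plunger touching the ring. The needle, tip at (432,161), is at about 326. The hand is clear.

```bash
python3 -c "
from rig import workorder
print(workorder.close_job())"
```

```text
the job is handed in; nothing more can be done
None
```

The job is handed in with the indicator arm on its stop and the ring's high spot stopped under the plunger: the dial reads about 327 against 325 at the very top, the hand is clear, and I touched no bystanders; I have not seen the judge's verdict.

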